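# Stiffness check of two clamped bumper leaf springs

## Robot

A 6-joint arm with a two-finger parallel gripper is mounted at the origin on the work surface. World frame = base frame: x ahead of the robot, y to its left, z up, the work surface at z = 0. Lengths are in mm, angles in rad, forces in N, time in s.
With the tool pointing down it reaches from about 400 to 925 mm from the base axis. Payload 12.5 kg.
Tool frame: the origin (TCP) lies at the very end of the fingers, on their centre line; the grasp point (between the pads) lies 19 mm behind it; z points along the fingers, y is the direction in which the jaws open and shut (so a half turn about z gives the same grasp; the last joint's range is limited). The gripper opens to 95 mm and grips with 3 to 60 N. Pads are 20 mm wide; open, the fingers measure 119 mm over their backs; the gripper's body (75 mm by 180 mm) begins 59 mm behind the grasp point.
Start: joints at [1.079, 0.491, 1.559, -0, 1.092, -0.106], TCP at [235.173, 579.086, 214.661] pointing down, gripper open.
Joint ranges: [-3.1, 3.1], [-0.84, 2.19], [0.05, 2.79], [-1.13, 4.28], [0.06, 2.93], [-2.69, 2.69]. Speed limits (rad/s): [2.22, 2.22, 2.79, 3.14, 3.14, 3.14].

## Interface

Orientations are given as [roll, pitch, yaw] about the fixed x, y, z axes, in that order (R = Rz(yaw) Ry(pitch) Rx(roll)).
In Python, from cell import env gives the robot as it stands. The module is installed in compiled form; this text tells all that it offers.
- The arm moves only by the tool carry_out, never from a script. Its argument "deltas" is one flat list of numbers, 7 for each row, row after row: the turn, a rotation vector about the tool's x, y, z in rad, then the shift along the tool's x, y, z in cm, then the finger opening in cm, from 0 to 9.51. In form: [wx, wy, wz, x, y, z, gripper, wx, wy, wz, x, y, z, gripper, ...]. A call has 1 to 12 rows; each row is the pose to reach, as a shift and turn from the pose measured when the call began, along the tool's axes at that moment; what a row does not reach only later rows make up. A row lasts 1/10 s, in which the tool goes at most 50 mm and 8.59 degrees, less where a joint would pass 70% of its speed; a pose out of reach is approached as far as the arm can. A call with a gripper value outside its range is refused whole. The fingers move at their own pace and stop on an object; the grip force is fixed at half the most. Time passes only in rows, so rows that repeat a pose let the fingers close. It gives the time, the measured TCP pose, the force and the opening at its end, in the units of the state.
- env.state(): the state, without advancing time (a new reading comes with each control period).
- env.read_camera(name): name is "scene" or "top"; returns a dict with "img" (420x560x3 uint8, red, green, blue), "range_z" (420x560 float32, mm along the optical axis (not along the pixel's ray), 0 where there is no reading), "fov_y" (degrees; the focal length in pixels is half the picture's height over the tangent of half this angle, whatever the lens; pixels are square), "cx", "cy" (the principal point, pixels), "extrinsics" (4x4, takes a point from world to camera coordinates). Camera axes: x right, y down, z forward; pixel columns grow to the right and rows downward; lengths in mm; the calibration is good to about 2 mm. A picture is of the moment at which its call begins.
- env.job_done(): hands the job in, once; it reports no verdict.
The state is a dict: "t": time; "joints": joint angles; "qvel": joint speeds; "tau": joint torques, N m; "eef_pos": TCP position; "tcp_rot": TCP orientation; "ft_force": force on the tool from outside, world axes, zero at the start; "moment": the same for the moment, N m; "opening": opening from 0.0 (shut) to 1.0 (fully open).
Only numpy, scipy, OpenCV 4.12 (cv2) and the standard library are available. Lean on these libraries where they do the work, as an engineer would, in place of code of your own. Each camera call takes 0.05 s, during which the arm holds its last target. There are 200 camera calls.

## Task

We are comparing leaf springs for the club robot's bumper. Press the free tip of the longest of the three clamped springs down onto its stop, keep it there for about a second to feel how stiff it is, and let it spring back up; then do the same with the shortest one. Press gently, and leave the middle-length spring alone.

Things in the scene. Friction and masses are not known exactly. Their poses are not given: they have to be found in the camera images.
- long_tip: Flat steel shoe (long_tip_c0), 26 (along leaf) x 24 x 7 mm, on the free end of the longest leaf, which sticks out 150 mm from its clamp. Origin: centre of its top face, 46 mm above the bench when free; +x along the leaf to the clamp, +z up. Pressed down it meets a rubber-capped stop after 16 mm (top then at 30 mm), pushing back about 3 N there; springs up when let go.
- short_tip: The same shoe (short_tip_c0) on the shortest leaf, which sticks out 85 mm from its clamp. Origin, axes, height and 16 mm travel to the stop as for long_tip; pushes back about 12 N at the stop. All three springs: steel leaf 20 mm wide, level above a 200 x 56 mm plywood base, in a dark steel clamp near one end of it (screw heads 57 mm high).
- mid_tip: The same shoe on the middle-length leaf, which sticks out 115 mm from its clamp. Origin and axes as for long_tip. Not to be pressed. The three holders stand side by side in any order, clamp ends away from the robot, each turned up to 0.4 rad.
Things that resemble listed ones, but are neither listed nor needed, are in the scene too. What is shaped like the part that bears long_tip but blue or pink is not meant.

How it is judged:
By the outcome, as a careful person would: the job done as asked, in the order asked, and still so for the second after the job is handed in, with the robot touching nothing.
It also fails if it takes over 42 s, if anything falls off the work surface, if the arm or the gripper's body presses on something with over 40 N, if the wrist force passes 120 N, or if a joint passes its speed limit or range.

## Working session

There is one attempt and no reset: what is moved stays moved. The work goes in short steps, Python scripts to look and compute and a tool call to move; the robot and the scene stay as the last step left them, time stands still between calls to the robot, and variables do not carry over. Pictures are saved under pics/ and viewed, about 8 in all and at most 12, crops included, and the job is handed in when it is done.

Besides the shell and the picture viewer there is one more tool, called after ">>>" as a command line: name --argument value ..., lists and objects as JSON in quotes. carry_out: Moves the arm, as the interface text tells. Its arguments: {"type":"object","properties":{"deltas":{"type":"array","items":{"type":"number"}}},"required":["deltas"]}

```bash
mkdir -p pics; python3 - <<'E'
from cell import env
import cv2,numpy as np
s=env.state();print(s)
for n in("scene","top"):
    c=env.read_camera(n);cv2.imwrite(f"pics/{n}0.png",c["img"][:,:,::-1]);np.savez(f"{n}0.npz",**c)
    print(n,c["fov_y"],c["cx"],c["cy"],c["extrinsics"].round(3).tolist())
E
```

```text
{'t': 0.0, 'joints': array([ 1.07944111e+00,  4.91540305e-01,  1.55943712e+00, -1.06939755e-05,
        1.09167918e+00, -1.05622661e-01]), 'qvel': array([ 0.00013764, -0.00121052, -0.00100278, -0.00101336, -0.00047245,
        0.00027184]), 'tau': array([-2.47695170e-03, -6.12673616e+01, -2.58168054e+01,  6.90575852e-02,
        4.84452350e-02, -1.20375644e-04]), 'eef_pos': array([235.03270743, 578.87267324, 214.07795207]), 'tcp_rot': array([-3.14053364e+00, -1.02736072e-04,  2.75586497e+00]), 'ft_force': array([-0.08213962,  0.54910732, -0.57235807]), 'moment': array([ 0.00096148, -0.02783261,  0.01678021]), 'opening': 0.9990079175152813}
scene 51.73331610409644 286.79318823854277 217.27681651007507 [[-0.779, 0.627, -0.018, 463.588], [0.409, 0.486, -0.772, -22.824], [-0.476, -0.608, -0.635, 1353.006], [0.0, 0.0, 0.0, 1.0]]
top 46.16261550792634 282.455742262012 202.37682898111902 [[0.009, -1.0, 0.006, -187.662], [-0.995, -0.009, -0.098, 436.065], [0.098, -0.005, -0.995, 1449.549], [0.0, 0.0, 0.0, 1.0]]
```

View pics/top0.png

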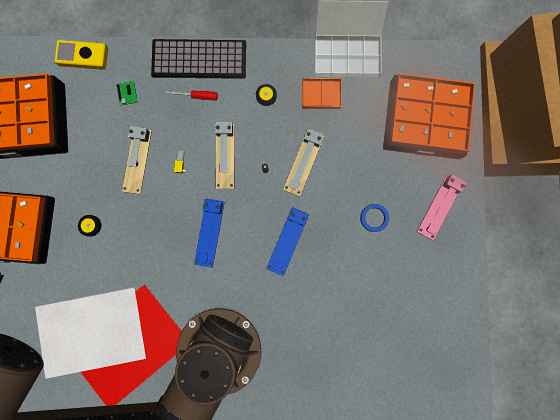

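View pics/scene0.png

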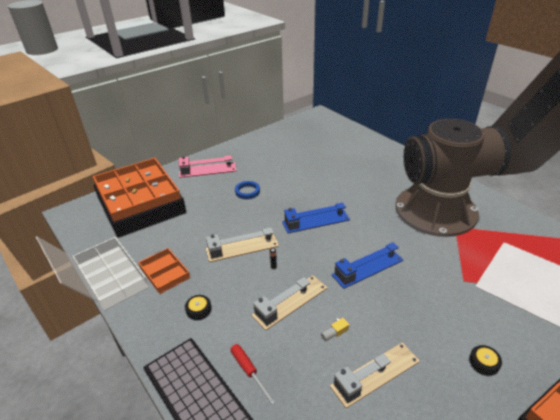

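Three plywood holders in the top view, at (137,160), (225,155) and (304,162). The blue ones at (209,232) and (288,240) and the pink one at (442,206) are decoys. I'll enlarge the three plywood ones.

```bash
cat > h.py <<'E'
import numpy as np,cv2
def load(f): return dict(np.load(f))
def ray(c,uv,z):
    """pixel -> world point on plane of height z"""
    f=c["img"].shape[0]/2/np.tan(np.radians(c["fov_y"]/2));E=c["extrinsics"];R,t=E[:3,:3],E[:3,3]
    o=-R.T@t;d=R.T@np.array([(uv[0]-c["cx"])/f,(uv[1]-c["cy"])/f,1]);return o+d*(z-o[2])/d[2]
def proj(c,p):
    f=c["img"].shape[0]/2/np.tan(np.radians(c["fov_y"]/2));E=c["extrinsics"]
    q=E[:3,:3]@p+E[:3,3];return q[:2]/q[2]*f+[c["cx"],c["cy"]]
E
python3 - <<'E'
from h import *
c=load("top0.npz")
im=c["img"][115:200,110:335,::-1]
# three tiles, 75 wide each, enlarged
t=[cv2.resize(c["img"][115:200,x:x+52,::-1],None,fx=5,fy=5,interpolation=cv2.INTER_CUBIC) for x in(112,200,280)]
cv2.imwrite("pics/crop1.png",np.hstack(t))
s=load("scene0.npz")["img"]
cv2.imwrite("pics/crop2.png",cv2.resize(s[220:410,195:430,::-1],None,fx=3.1,fy=3.1,interpolation=cv2.INTER_CUBIC))
h=cv2.cvtColor(c["img"],cv2.COLOR_RGB2HSV);m=cv2.inRange(h,(12,40,120),(28,140,255));m[:110]=0;m[205:]=0
n,l,st,ce=cv2.connectedComponentsWithStats(m)
for i in range(1,n):
    if st[i,4]>80:print(st[i],ce[i])
E
```

```text
[216 124  19  65 754] [225.35676393 162.48275862]
[491 125  16  39 398] [497.56281407 148.48994975]
[122 129  30  65 796] [135.95477387 168.41331658]
[283 136  41  60 663] [301.15384615 167.97888386]
```

View pics/crop1.png

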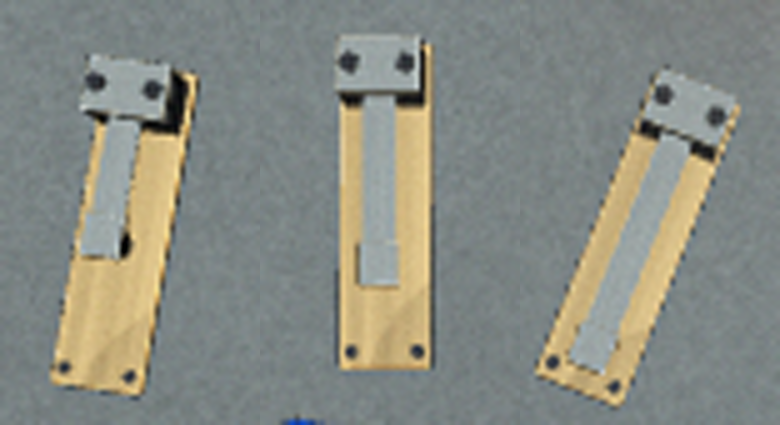

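View pics/crop2.png

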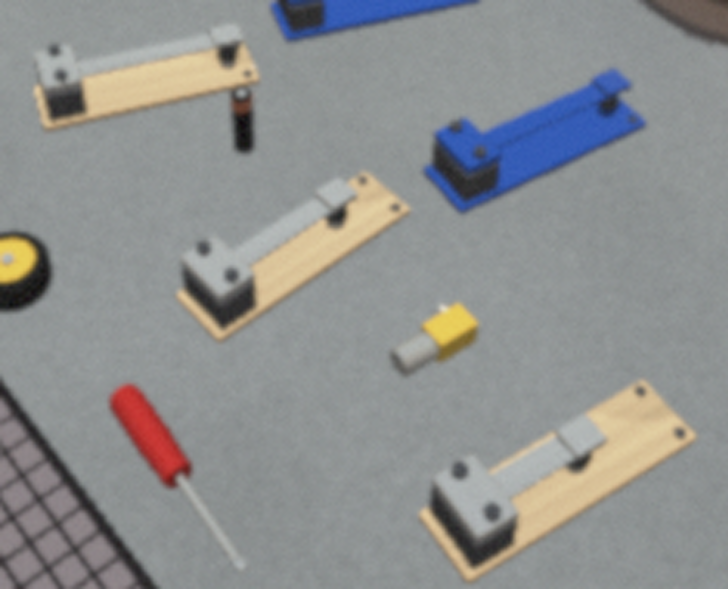

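Left (shoe at about 132,162) is the short spring, centre (225,168) the mid one, right (295,184) the long one: leaf lengths differ as described, and the scene view agrees. Next I localize the shoes and cross-check in the second view.

```bash
cat >> h.py <<'E'
def plan(st,p,yaw):
    from scipy.spatial.transform import Rotation as Ro
    R=Ro.from_euler("xyz",st["tcp_rot"]);T=Ro.from_euler("xyz",[np.pi,0,yaw])
    return (R.inv()*T).as_rotvec().round(3),(R.inv().apply(np.array(p)-st["eef_pos"])/10).round(2)
E
python3 - <<'E'
from h import *
from cell import env
c=load("top0.npz");s=load("scene0.npz");st=env.state()
T=lambda x,y,o:((x+.5)/5-.5+o,(y+.5)/5-.5+115)
P={"short":(T(102,235,112),T(122,120,112),(582,437)),"mid":(T(118,264,200),T(118,98,200),(335,193)),"long":(T(74,348,280),T(158,138,280),(226,38))}
for n,(a,b,q) in P.items():
    A=ray(c,a,46);B=ray(c,b,46);S=ray(s,((q[0]+.5)/3.1+194.5,(q[1]+.5)/3.1+219.5),46);d=B-A
    yaw=np.arctan2(d[1],d[0])
    print(n,A.round(1),"scene",S.round(1),"leaf",np.linalg.norm(d).round(1),"yaw",yaw.round(3))
    for k in(0,np.pi):print("  ",plan(st,[A[0],A[1],80],yaw+k))
    for cam,uv in((c,a),):
        u=np.round(uv).astype(int);z=cam["range_z"][u[1]-1:u[1]+2,u[0]-1:u[0]+2];Zc=np.median(z);E=cam["extrinsics"]
        print("  zrange",Zc, "expected",(E[:3,:3]@A+E[:3,3])[2])
E
```

```text
short [552.3 262.2  46. ] scene [553.6 265.6  46. ] leaf 69.9 yaw -0.132
   (array([-0.000e+00,  1.000e-03,  2.888e+00]), array([-41.31, -17.39,  13.42]))
   (array([-0.001, -0.   , -0.254]), array([-41.31, -17.39,  13.42]))
  zrange 1459.9839 expected 1456.6238118149497
mid [537.6  -7.5  46. ] scene [539.4  -5.5  46. ] leaf 100.0 yaw 0.021
   (array([-0.000e+00,  1.000e-03,  2.735e+00]), array([-50.1 , -42.93,  13.45]))
   (array([-0.001, -0.   , -0.406]), array([-50.1 , -42.93,  13.45]))
  zrange 1455.8601 expected 1456.4998883770672
long [ 489.6 -218.3   46. ] scene [ 493.8 -211.    46. ] leaf 135.7 yaw -0.371
   (array([-0.000e+00,  2.000e-03,  3.127e+00]), array([-53.58, -64.27,  13.47]))
   (array([-0.001, -0.   , -0.015]), array([-53.58, -64.27,  13.47]))
  zrange 1454.2145 expected 1452.8193902253415
```

```bash
python3 - <<'E'
from h import *
c=load("top0.npz");s=load("scene0.npz");t=[]
for cam in(c,s):
    r=[]
    for p in([489.6,-218.3,46],[552.3,262.2,46]):
        u=proj(cam,np.array(p));o=np.round(u).astype(int)-16
        im=cv2.resize(cam["img"][o[1]:o[1]+32,o[0]:o[0]+32,::-1],None,fx=9,fy=9,interpolation=cv2.INTER_CUBIC)
        cv2.drawMarker(im,tuple(np.round((u-o+.5)*9-.5).astype(int).tolist()),(0,0,255),0,9);r.append(im);print(o,u)
    t.append(np.hstack(r))
cv2.imwrite("pics/crop3.png",np.vstack(t))
E
```

```text
[278 168] [294.4010961  184.18894475]
[116 146] [132.01052119 161.60633178]
[251 214] [267.20481466 229.98671842]
[366 343] [381.57751247 359.13041658]
```

View pics/crop3.png

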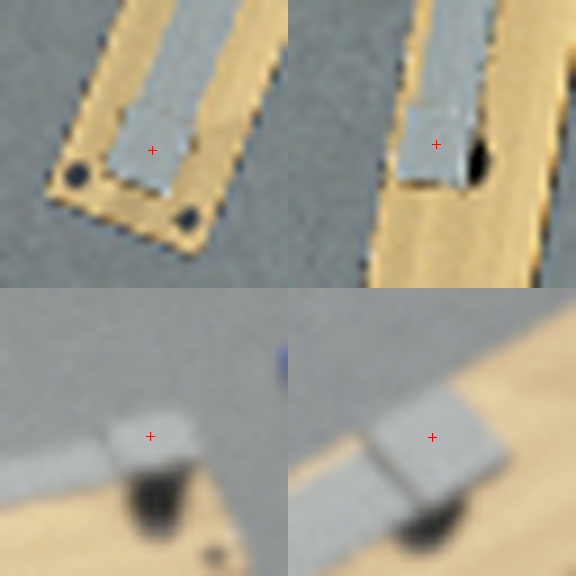

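Marker lies on the shoe centre in all four crops (both cameras, both shoes). Now I move via a waypoint at about (560,150,214) with fingers shut.

>>> carry_out --deltas '[0, 0, 0, -4, -2.4, 0, 0, 0, 0, 0, -8, -4.8, 0, 0, 0, 0, 0, -12, -7.2, 0, 0, 0, 0, 0, -16, -9.6, 0, 0, 0, 0, 0, -20, -12, 0, 0, 0, 0, 0, -24, -14.4, 0, 0, 0, 0, 0, -28, -16.8, 0, 0, 0, 0, 0, -32, -19.2, 0, 0, 0, 0, 0, -36, -21.6, 0, 0, 0, 0, 0, -40, -24, 0, 0, 0, 0, 0, -43, -26, 0, 0, 0, 0, 0, -46, -27.6, 0, 0]'

```text
t: 1.3
eef_pos: [558.0, 148.2, 214.1]
tcp_rot: [-3.14, -0.001, 2.755]
ft_force: [0.4, 0.9, -0.2]
opening: 0.048
```

```bash
python3 -c "
from h import *
from cell import env
s=env.state();print(s['t'],s['eef_pos'],s['tcp_rot'],s['opening'],plan(s,[489.6,-218.3,90],-.371+np.pi))"
```

```text
1.3 [558.02446772 148.15771639 214.10773577] [-3.14025302e+00 -6.72305641e-04  2.75483006e+00] 0.048244293020102955 (array([-0.001, -0.001, -0.016]), array([ -7.49, -36.5 ,  12.45]))
```

>>> carry_out --deltas '[0, 0, 0, -0.8, -4, 0, 0, 0, 0, 0, -1.6, -8, 0, 0, 0, 0, 0, -2.4, -12, 0, 0, 0, 0, 0, -3.2, -16, 0, 0, 0, 0, 0, -4.1, -20, 0, 0, 0, 0, 0, -5, -24, 0, 0, 0, 0, -0.01, -5.8, -28, 2, 0, 0, 0, -0.016, -6.6, -32, 5, 0, 0, 0, -0.016, -7.2, -35, 8, 0, 0, 0, -0.016, -7.5, -36.5, 11, 0, -0.001, 0, -0.016, -7.5, -36.5, 12.4, 0, -0.001, 0, -0.016, -7.5, -36.5, 12.4, 0]'

```text
t: 2.5
eef_pos: [488.5, -218.3, 88.5]
tcp_rot: [3.141, -0.005, 2.77]
ft_force: [-0.7, 0.0, -0.5]
opening: 0.007
```

```bash
python3 - <<'E'
from h import *
from cell import env
s=env.state();print(s['t'],s['eef_pos'],s['tcp_rot'],s['ft_force'],s['opening'],plan(s,[489.6,-218.3,50],-.371+np.pi))
c=env.read_camera("scene");t=env.read_camera("top")
a=cv2.resize(c["img"][160:290,190:350,::-1],None,fx=3,fy=3);b=cv2.resize(t["img"][110:240,220:380,::-1],None,fx=3,fy=3)[:, :300]
cv2.imwrite("pics/l1.png",np.hstack([a,b]))
E
```

```text
2.5 [ 488.54442764 -218.30140466   88.48924198] [ 3.14115279 -0.00477551  2.76962195] [-0.73479456  0.0042216  -0.5367448 ] 0.006947460143261321 (array([ 0.   , -0.005, -0.001]), array([-0.12,  0.04,  3.85]))
```

View pics/l1.png

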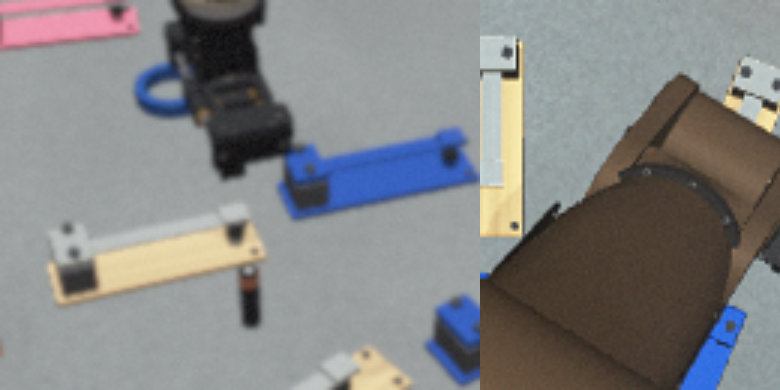

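Gripper hovers above the long shoe (at about 235,212 in the crop), clear of everything. Descending.

>>> carry_out --deltas '[0, -0.005, 0, -0.1, 0, 1.3, 0, 0, -0.005, 0, -0.1, 0, 2.6, 0, 0, -0.005, 0, -0.1, 0, 3.5, 0, 0, -0.005, 0, -0.1, 0, 3.9, 0, 0, -0.005, 0, -0.1, 0, 3.9, 0]'

```text
t: 3.1
eef_pos: [490.6, -218.4, 51.4]
tcp_rot: [-3.141, 0.003, 2.771]
ft_force: [-0.4, 0.7, 0.5]
opening: 0.006
```

>>> carry_out --deltas '[0, 0, 0, 0, 0, 0.3, 0, 0, 0, 0, 0, 0, 0.6, 0, 0, 0, 0, 0, 0, 0.9, 0, 0, 0, 0, 0, 0, 1.2, 0, 0, 0, 0, 0, 0, 1.4, 0, 0, 0, 0, 0, 0, 1.4, 0]'

```text
t: 3.7
eef_pos: [490.7, -218.4, 37.2]
tcp_rot: [-3.141, 0.003, 2.771]
ft_force: [-1.0, 0.3, 2.9]
opening: 0.006
```

>>> carry_out --deltas '[0, 0, 0, 0, 0, 0.1, 0, 0, 0, 0, 0, 0, 0.2, 0]'

```text
t: 3.9
eef_pos: [490.8, -218.5, 35.3]
tcp_rot: [-3.141, 0.004, 2.771]
ft_force: [-0.2, -0.1, 1.9]
opening: 0.004
```

>>> carry_out --deltas '[0, 0, 0, 0, 0, 0.2, 0, 0, 0, 0, 0, 0, 0.35, 0, 0, 0, 0, 0, 0, 0.4, 0]'

```text
t: 4.2
eef_pos: [490.9, -218.5, 31.2]
tcp_rot: [-3.141, 0.004, 2.771]
ft_force: [-0.4, 0.7, 4.4]
opening: 0.007
```

>>> carry_out --deltas '[0, 0, 0, 0, 0, 0.1, 0, 0, 0, 0, 0, 0, 0.1, 0]'

```text
t: 4.4
eef_pos: [491.1, -218.6, 30.4]
tcp_rot: [-3.141, 0.004, 2.771]
ft_force: [-0.9, 1.0, 7.0]
opening: 0.002
```

Force rises above the 3 N spring load: stop met. Slightly more, hold for ~1.2 s.

>>> carry_out --deltas '[0, 0, 0, 0, 0, 0.04, 0, 0, 0, 0, 0, 0, 0.04, 0, 0, 0, 0, 0, 0, 0.04, 0, 0, 0, 0, 0, 0, 0.04, 0, 0, 0, 0, 0, 0, 0.04, 0, 0, 0, 0, 0, 0, 0.04, 0]'

```text
t: 5.0
eef_pos: [491.1, -218.6, 30.3]
tcp_rot: [-3.141, 0.004, 2.771]
ft_force: [-1.0, 0.6, 6.9]
opening: 0.002
```

```bash
python3 - <<'E'
from h import *
from cell import env
c=env.read_camera("scene");s=env.state();print(s['t'],s['eef_pos'],s['ft_force'])
cv2.imwrite("pics/l2.png",cv2.resize(c["img"][190:270,195:295,::-1],None,fx=6,fy=6,interpolation=cv2.INTER_CUBIC))
E
```

```text
5.05 [ 491.05680221 -218.58090399   30.27233677] [-0.77554468  0.13902122  6.94136322]
```

View pics/l2.png

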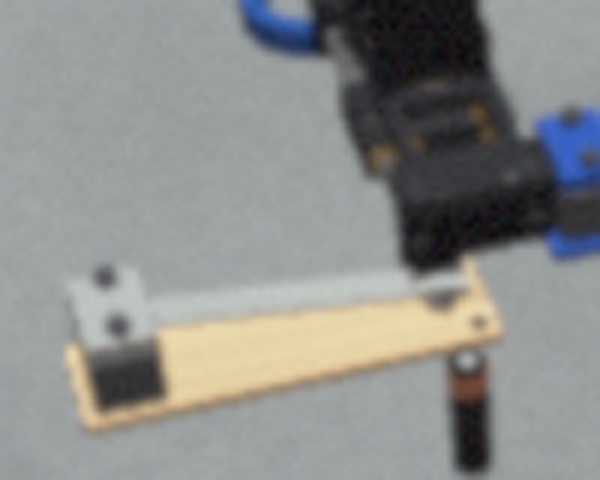

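The picture shows the finger on the shoe (430,275) with the leaf bent down to the stop. A little more margin, then finish the hold.

>>> carry_out --deltas '[0, 0, 0, 0, 0, 0.07, 0, 0, 0, 0, 0, 0, 0.07, 0, 0, 0, 0, 0, 0, 0.07, 0, 0, 0, 0, 0, 0, 0.07, 0, 0, 0, 0, 0, 0, 0.07, 0, 0, 0, 0, 0, 0, 0.07, 0, 0, 0, 0, 0, 0, 0.07, 0]'

```text
t: 5.75
eef_pos: [491.1, -218.6, 30.0]
tcp_rot: [-3.141, 0.005, 2.771]
ft_force: [-1.9, 0.2, 8.7]
opening: 0.008
```

>>> carry_out --deltas '[0, 0, 0, 0, 0, -0.3, 0, 0, 0, 0, 0, 0, -0.7, 0, 0, 0, 0, 0, 0, -1.2, 0, 0, 0, 0, 0, 0, -1.8, 0, 0, 0, 0, 0, 0, -3, 0, 0, 0, 0, 0, 0, -6, 0, 0, 0, 0, 0, 0, -9, 0, 0, 0, 0, 0, 0, -11, 0, 0, 0, 0, 0, 0, -11, 0]'

```text
t: 6.65
eef_pos: [491.6, -219.0, 143.2]
tcp_rot: [-3.14, 0.01, 2.771]
ft_force: [0.1, -0.5, -0.3]
opening: 0.005
```

```bash
python3 - <<'E'
from h import *
from cell import env
s=env.state();print(s['t'],s['eef_pos'],s['ft_force'],plan(s,[552.3,262.8,90],-.132+np.pi))
c=env.read_camera("scene")
cv2.imwrite("pics/l3.png",cv2.resize(c["img"][190:410,195:445,::-1],None,fx=2.7,fy=2.7,interpolation=cv2.INTER_CUBIC))
E
```

```text
6.65 [ 491.63538151 -218.95200803  143.19640829] [ 0.12313581 -0.53614702 -0.33942252] (array([-0.002,  0.01 , -0.238]), array([11.83, 47.11,  5.14]))
```

View pics/l3.png

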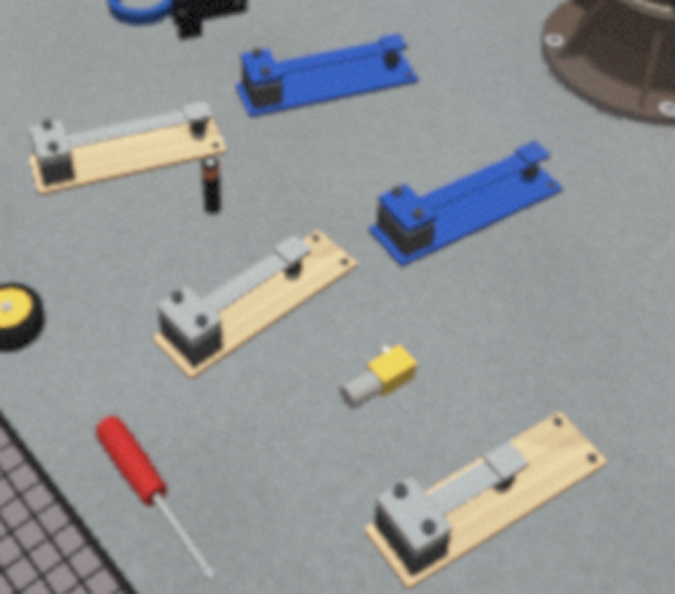

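Long tip is back up (198,115). At 143 mm nothing is in the way; moving over to the short one.

>>> carry_out --deltas '[0, 0, -0.02, 1, 4, 0, 0, 0, 0, -0.04, 2, 8, 0, 0, 0, 0, -0.06, 3, 12, 0, 0, 0, 0, -0.08, 4, 16, 0, 0, 0, 0.01, -0.1, 5, 20, 0, 0, 0, 0.01, -0.12, 6, 24, 0, 0, 0, 0.01, -0.14, 7, 28, 0, 0, 0, 0.01, -0.16, 8, 32, 0, 0, 0, 0.01, -0.18, 9, 36, 0, 0, 0, 0.01, -0.2, 10, 40, 0, 0, 0, 0.01, -0.22, 11, 44, 0, 0, 0, 0.01, -0.238, 11.8, 47.1, 1, 0]'

```text
t: 7.9
eef_pos: [551.6, 265.5, 130.0]
tcp_rot: [-3.14, -0.002, 3.011]
ft_force: [0.3, -0.5, 0.7]
opening: 0.004
```

```bash
python3 - <<'E'
from h import *
from cell import env
s=env.state();print(s['t'],s['eef_pos'],s['tcp_rot'],s['ft_force'],plan(s,[552.3,262.8,50],-.132+np.pi))
E
```

```text
7.9 [551.63317281 265.50942903 130.00826399] [-3.14047662e+00 -2.20471725e-03  3.01095955e+00] [ 0.32453347 -0.54430991  0.71687871] (array([-0.001, -0.002,  0.001]), array([-0.12, -0.25,  8.  ]))
```

>>> carry_out --deltas '[0, 0, 0, -0.1, -0.2, 2, 0, 0, 0, 0, -0.1, -0.2, 4.5, 0, 0, 0, 0, -0.1, -0.2, 6.5, 0, 0, 0, 0, -0.1, -0.2, 7.8, 0, 0, 0, 0, -0.1, -0.2, 8, 0, 0, 0, 0, -0.1, -0.2, 8, 0]'

```text
t: 8.5
eef_pos: [552.2, 263.2, 49.8]
tcp_rot: [-3.14, -0.003, 3.011]
ft_force: [0.0, 0.2, 0.3]
opening: 0.003
```

>>> carry_out --deltas '[0, 0, 0, 0, 0, 0.3, 0, 0, 0, 0, 0, 0, 0.6, 0, 0, 0, 0, 0, 0, 0.9, 0, 0, 0, 0, 0, 0, 1.2, 0, 0, 0, 0, 0, 0, 1.4, 0]'

```text
t: 9.0
eef_pos: [552.6, 263.4, 36.7]
tcp_rot: [-3.141, -0.001, 3.011]
ft_force: [-1.7, -1.2, 11.0]
opening: 0.001
```

>>> carry_out --deltas '[0, 0, 0, 0, 0, 0.2, 0, 0, 0, 0, 0, 0, 0.3, 0]'

```text
t: 9.2
eef_pos: [552.8, 263.4, 34.7]
tcp_rot: [-3.141, -0.0, 3.011]
ft_force: [-3.4, -2.1, 12.1]
opening: 0.01
```

>>> carry_out --deltas '[0, 0, 0, 0, 0, 0.2, 0, 0, 0, 0, 0, 0, 0.3, 0]'

```text
t: 9.4
eef_pos: [553.0, 263.5, 33.0]
tcp_rot: [3.141, 0.001, 3.011]
ft_force: [-4.5, -1.5, 13.5]
opening: 0.004
```

>>> carry_out --deltas '[0, 0, 0, 0, 0, 0.1, 0, 0, 0, 0, 0, 0, 0.15, 0]'

```text
t: 9.6
eef_pos: [553.0, 263.5, 32.8]
tcp_rot: [3.141, 0.002, 3.011]
ft_force: [-4.9, -2.0, 12.6]
opening: 0.004
```

>>> carry_out --deltas '[0, 0, 0, 0, 0, 0.2, 0, 0, 0, 0, 0, 0, 0.3, 0]'

```text
t: 9.8
eef_pos: [553.2, 263.5, 31.4]
tcp_rot: [3.141, 0.003, 3.011]
ft_force: [-6.7, -2.9, 20.5]
opening: 0.005
```

>>> carry_out --deltas '[0, 0, 0, 0, 0, 0.2, 0, 0, 0, 0, 0, 0, 0.3, 0]'

```text
t: 10.0
eef_pos: [553.4, 263.5, 30.5]
tcp_rot: [3.14, 0.004, 3.011]
ft_force: [-7.9, -3.1, 26.8]
opening: 0.006
```

Slope jumped to ~7 N/mm: on the stop. Holding with slightly less push.

>>> carry_out --deltas '[0, 0, 0, 0, 0, 0.18, 0, 0, 0, 0, 0, 0, 0.18, 0, 0, 0, 0, 0, 0, 0.18, 0, 0, 0, 0, 0, 0, 0.18, 0, 0, 0, 0, 0, 0, 0.18, 0]'

```text
t: 10.5
eef_pos: [553.3, 263.5, 30.9]
tcp_rot: [3.14, 0.005, 3.011]
ft_force: [-8.0, -4.1, 22.8]
opening: 0.004
```

```bash
python3 - <<'E'
from h import *
from cell import env
c=env.read_camera("scene");s=env.state();print(s['t'],s['eef_pos'],s['ft_force'])
cv2.imwrite("pics/s2.png",cv2.resize(c["img"][320:420,320:440,::-1],None,fx=5,fy=5,interpolation=cv2.INTER_CUBIC))
E
```

```text
10.55 [553.33675961 263.47569818  30.93438148] [-8.48857396 -2.44031395 22.7326624 ]
```

View pics/s2.png

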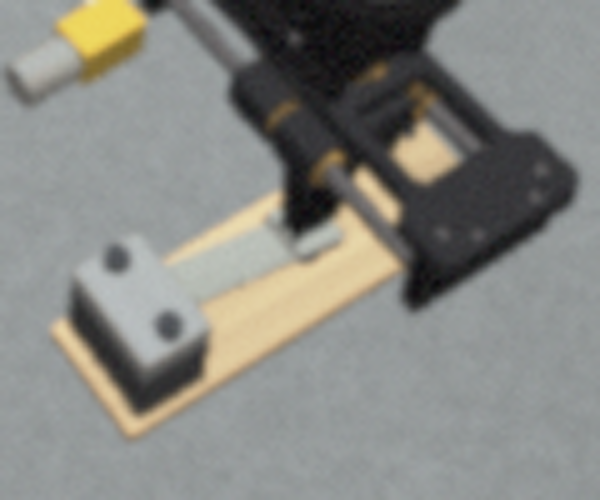

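The finger (305,215) holds the tilted shoe down near the base. A few more rows, then release.

>>> carry_out --deltas '[0, 0, 0, 0, 0, 0.17, 0, 0, 0, 0, 0, 0, 0.17, 0, 0, 0, 0, 0, 0, 0.17, 0, 0, 0, 0, 0, 0, 0.17, 0]'

```text
t: 10.95
eef_pos: [553.3, 263.5, 31.2]
tcp_rot: [3.139, 0.006, 3.011]
ft_force: [-8.1, -2.9, 21.5]
opening: 0.008
```

>>> carry_out --deltas '[0, 0, 0, 0, 0, -0.3, 0, 0, 0, 0, 0, 0, -0.7, 0, 0, 0, 0, 0, 0, -1.2, 0, 0, 0, 0, 0, 0, -1.8, 0, 0, 0, 0, 0, 0, -3, 0, 0, 0, 0, 0, 0, -6, 0, 0, 0, 0, 0, 0, -10, 0, 0, 0, 0, 0, 0, -13, 0, 0, 0, 0, 0, 0, -15, 0, 0, 0, 0, 0, 0, -15, 0]'

```text
t: 11.95
eef_pos: [553.4, 263.6, 184.7]
tcp_rot: [3.137, 0.011, 3.011]
ft_force: [-0.2, -0.9, -0.3]
opening: 0.002
```

```bash
python3 - <<'E'
from h import *
from cell import env
s=env.state();print(s['t'],s['eef_pos'],s['ft_force'],s['qvel'].round(3))
c=env.read_camera("scene")
cv2.imwrite("pics/end.png",cv2.resize(c["img"][190:420,195:445,::-1],None,fx=2.6,fy=2.6,interpolation=cv2.INTER_CUBIC))
E
```

```text
11.95 [553.42633876 263.61025614 184.68546301] [-0.16724261 -0.86446556 -0.2519494 ] [-0.001  0.047  0.052  0.    -0.052 -0.001]
```

View pics/end.png

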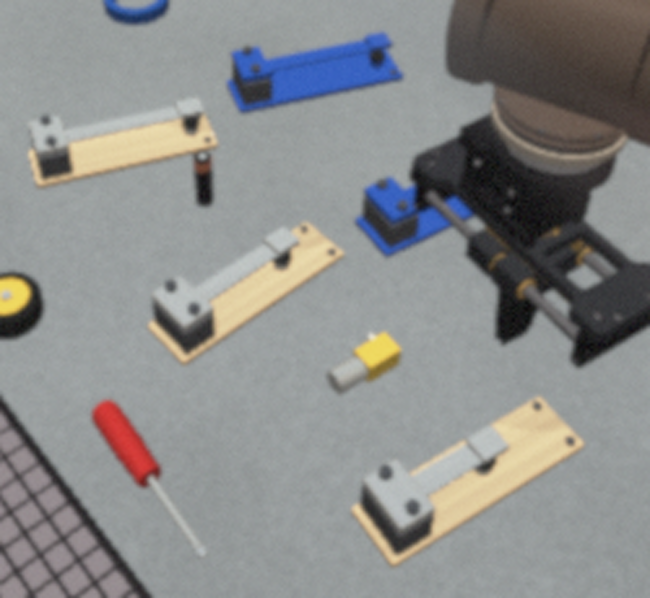

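All three tips are up again ((190,107), (281,240), (487,443)) and the holders have not moved. Handing in.

```bash
python3 -c "
from cell import env
print(env.job_done())"
```

```text
the job is handed in; nothing more can be done
None
```

I pressed the longest spring (right-hand plywood holder) onto its stop, then the shortest (left-hand holder). Both sprang back up, and I handed the job in at about 12 s of the 42 s.

| Spring | TCP height on the stop | Upward force on the tool | Time on the stop |
|---|---|---|---|
| Long | 30.0–30.4 mm | 7–9 N | about 1.5 s |
| Short | 30.5–31.4 mm | 21–27 N | about 1.2 s |

- **Final check:** the last picture shows all three tips up and the holders where they were. The middle-length spring was never touched. The gripper is 185 mm above the bench, and the wrist force is back near zero.
- **Hold times:** these are counted from when the force began to rise faster than the leaf alone would give, so they could be off by a few tenths of a second.
- **Disagreements:**
  - My first hand-picked long-tip positions from the two cameras differed by about 8 mm. I used the top-view position, and its marker then fell on the shoe in both views.
  - The short shoe tilted under load. Its stop therefore showed as a jump in force at about 32–33 mm rather than exactly 30 mm, with a sideways force of up to about 9 N.

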